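# Square up the loose bamboo upright and point out its missing screw

### The job

On the fence panel, one bamboo upright hangs on a single screw and has swung out of line: push it gently from the side with your fingertips, without taking it between the fingers, until it lies parallel with the other uprights. Then show where its second screw belongs: point straight down at the bare screw hole in that upright from a few centimetres above, touching nothing, keep pointing there for at least two seconds, and finish while still pointing. Leave the screw tub, screwdriver, mallet and pencil pot where they are.

Things in the scene. Friction and masses are not known exactly. Their poses are not given: they have to be found in the camera images.
- panel: fixed fence panel on a 12 mm plywood board 500 x 720 mm. Origin on the bench; x along the fixed uprights, away from the robot; y left, along the rails. Green rails (30 mm diameter, 500 mm long, tops 42 mm above the bench) at x = -100 and +100 mm; low wooden cleats hold their ends. On them lie four tan uprights at y = -195, -65, +65, +195 mm, in any order; board centre at x = +30 mm
- slat_a: fixed tan bamboo upright, 26 mm diameter, 300 mm long, screwed to both rails (two steel screw heads). Origin on its centre line over the near rail, 55 mm above the bench; it runs along its x axis from x = -50 to +250 mm; top 68 mm above the bench. Parallel to the panel's x axis
- slat_b: a second fixed upright, the same as slat_a
- slat_c: a third fixed upright, the same as slat_a
- loose_slat (a joint): angle (rad) of the loose tan upright (size and height as slat_a) turning in the horizontal plane about its one screw over the near rail. 0: parallel with the others; positive: swung left (counterclockwise from above). Starts at 0.15 to 0.25, limits -0.3 and 0.3; friction (about 2.5 N to move it 150 mm from the screw) keeps it where it is left
- pivot_screw (a point): top of the loose upright at its one screw, on its turning axis, over the near rail, 68 mm above the bench; its x axis runs along the loose upright towards the bare hole
- bare_hole (a point): the bare screw hole (dark 7 mm dot in a pale ring) on top of the loose upright, on its centre line, 200 mm from pivot_screw, 68 mm above the bench; it moves with the upright, whose far end is 50 mm beyond it. When the upright is straight the hole lies over the far rail. Axes as pivot_screw
- tub_mid (a point): middle (18 mm up) of the small blue round screw tub, 48 mm wide and 36 mm high, loose on the board between two uprights near the middle of the panel
- driver: loose screwdriver with an orange handle, lying on the board beyond the far ends of the uprights, roughly along the panel's y; origin at its underside
- mallet: loose wooden mallet lying on the board at the right of the uprights, roughly along the panel's x; origin at its underside
- pot_mid (a point): middle (47 mm up) of the bamboo pencil pot, 60 mm wide and 95 mm high (pencils up to 152 mm), standing loose on the board at its near left corner

How it is judged:
By the outcome, as a careful person would: the job done as asked, in the order asked, and still so for the second after the job is handed in, with the robot touching nothing.
It also fails if it takes over 42 s, if anything falls off the work surface, if the arm or the gripper's body presses on something with over 40 N, if the wrist force passes 120 N, or if a joint passes its speed limit or range.

### The arm

A 6-joint arm with a two-finger parallel gripper is mounted at the origin on the work surface. World frame = base frame: x ahead of the robot, y to its left, z up, the work surface at z = 0. Lengths are in m, angles in rad, forces in N, time in s.
With the tool pointing down it reaches from about 0.325 to 0.9 m from the base axis. Payload 6.1 kg.
Tool frame: the origin (TCP) lies midway between the tips of the shut fingers; the grasp point (between the pads) lies 19 mm behind it (manip.pinch_z is the distance from the TCP to the grasp point, in m); z points along the fingers, y is the direction in which the jaws open and shut (so a half turn about z gives the same grasp; the last joint's range is limited). The gripper opens to 85 mm and grips with 20 to 120 N. Pads are 22 mm wide; open, the fingers measure 114 mm over their backs; the gripper's body (76 mm by 85 mm) begins 54 mm behind the grasp point. The pads swing forward as they close: fully open they stand 13 mm farther back than shut.
Start: joints at [-1.286, 0.22, 1.526, -0, 1.395, -0.126], TCP at [0.25, -0.573, 0.231] pointing down, gripper open.
Joint ranges: [-2.98, 2.98], [-0.91, 2.08], [0.09, 2.57], [-1.24, 4.39], [0.2, 2.65], [-2.68, 2.68]. Speed limits (rad/s): [2.57, 2.57, 3.01, 3.14, 3.14, 3.14].

### API

Orientations are given as a 3x3 rotation matrix whose columns are the frame's x, y, z axes.
In Python, from plant import readout, capture, manip, recognise, regions_of, place_of gives the robot as it stands.
- The arm moves only by the tool play_rows, never from a script. Its argument "steps" is a list of rows, each a list of 6 numbers: the shift along the tool's x, y, z scaled (see below), then the turn, a rotation vector about the tool's x, y, z scaled (see below). In form: [[dx, dy, dz, wx, wy, wz], ...]. A call has 1 to 12 rows; each row is the pose to reach, as a shift and turn from the pose measured when the call began, along the tool's axes at that moment, turning the shorter way round; what a row does not reach only later rows make up. The controller multiplies each number of a shift by 75 cm and each number of a turn by 180 degrees. A row lasts 1/12 s, in which the tool goes at most 41.7 mm and 7.16 degrees, less where a joint would pass 70% of its speed; a pose out of reach is approached as far as the arm can. A call with a number of a shift or a turn outside -1 to 1 is refused whole. A call with a gripper value outside its range is refused whole. "jaw" is the opening in per cent of the stroke, from 0 (shut) to 100 (fully open), set as the call begins (left out, the last holds). The fingers move at their own pace and stop on an object; "squeeze" is the grip in N (left out, the last holds). Time passes only in rows, so rows that repeat a pose let the fingers close. It gives the time, the measured TCP pose, the force and the opening at its end, in the units of the state.
- readout.get_obs(): the state, without advancing time (a new reading comes with each control period).
- capture(name): name is "side" or "top"; returns a dict with "img" (400x640x3 uint8, red, green, blue), "intrinsics" (3x3 intrinsics, pixels), "R" (3x3) and "t" (3): a world point X has camera coordinates R X + t. Camera axes: x right, y down, z forward; pixel columns grow to the right and rows downward; lengths in m; the calibration is good to about 2 mm. A picture is of the moment at which its call begins. There is no depth.
- manip.hand_in(): hands the job in, once; it reports no verdict.
Trained networks look in the newest picture that a camera, given by its name, has taken for a name from the list of things; names that differ only in an ending like _2 or _b are one class to them, and where a whole thing is asked for, a point or a joint stands for the part that bears it (a point fixed in the world has none). Each returns a list of dicts, best first, with "confidence" (0 to 1); they miss things now and then, are a little off and sometimes report something else, mostly with a low value. They report only what shows in the picture. A call takes as long as a camera call.
- recognise(camera, name): "position" ([column, row] as shares, 0 to 1, of the picture: columns of its width, rows of its height, amid what is visible of it).
- regions_of(camera, name): "mask" (400x640 bool, what is visible of it) and "position" ([column, row] as shares, 0 to 1, of the picture: columns of its width, rows of its height, amid what is visible of it).
- place_of(camera, name): "position" ([column, row] as shares, 0 to 1, of the picture: columns of its width, rows of its height: a listed point, or the origin of a listed thing).
The state is a dict: "time": time; "joint_positions": joint angles; "joint_vel": joint speeds; "joint_torque": joint torques, N m; "eef_pos": TCP position; "eef_rot": TCP orientation; "contact_force": force on the tool from outside, world axes, zero at the start; "ft_torque": the same for the moment, N m; "opening": opening from 0.0 (shut) to 1.0 (fully open).
Only numpy, scipy, OpenCV 4.12 (cv2) and the standard library are available. Lean on these libraries where they do the work, as an engineer would, in place of code of your own. Each camera call takes 0.05 s, during which the arm holds its last target. There are 200 camera calls.

## Working session

There is one attempt and no reset: what is moved stays moved. The work goes in short steps, Python scripts to look and compute and a tool call to move; the robot and the scene stay as the last step left them, time stands still between calls to the robot, and variables do not carry over. Pictures are saved under pics/ and viewed, about 8 in all and at most 12, crops included, and the job is handed in when it is done.

Besides the shell and the picture viewer there is one more tool, called after "Emit:" as name([rows], argument=value, ...), one row to a line, values as JSON. play_rows: Moves the arm, as the interface text tells. Shifts and turns lie within -1 to 1; 1 stands for 75 cm of shift or 180 degrees of turn. Its arguments: {"type":"object","properties":{"steps":{"type":"array"},"jaw":{"type":"number"},"squeeze":{"type":"number"}},"required":["steps"]}

```bash
mkdir -p pics; ls
cat > h.py <<'E'
import numpy as np, cv2
from plant import readout, capture, manip, recognise, regions_of, place_of
def ray(c,uv,z):
    K,R,t=map(np.array,(c["intrinsics"],c["R"],c["t"]))
    d=R.T@np.linalg.inv(K)@np.array([uv[0],uv[1],1.]); o=-R.T@t
    return o+d*(z-o[2])/d[2]
def proj(c,X):
    p=np.array(c["intrinsics"])@(np.array(c["R"])@np.array(X)+np.array(c["t"])); return p[:2]/p[2]
def px(p): return np.array(p)*[640,400]
def save(c,n): cv2.imwrite(f"pics/{n}.png",c["img"][:,:,::-1])
E
python3 - <<'E'
from h import *
np.set_printoptions(precision=4,suppress=True)
o=readout.get_obs(); print(o["time"],o["eef_pos"],o["eef_rot"],o["contact_force"])
C={}
for n in("top","side"):
    C[n]=capture(n); save(C[n],n+"0")
    print(n,"cam at",-np.array(C[n]["R"]).T@np.array(C[n]["t"]))
    for k,z in(("pivot_screw",.068),("bare_hole",.068),("slat_a",.055),("panel",0),("tub_mid",.018),("pot_mid",.047),("driver",0.012),("mallet",.012)):
        for r in place_of(n,k)[:4]:
            u=px(r["position"]); print(n,k,round(r["confidence"],2),u.round(1),ray(C[n],u,z))
E
```

```text
pics
0.0 [ 0.2494 -0.5724  0.2302] [[ 0.9168  0.3994 -0.0005]
 [ 0.3994 -0.9168  0.0018]
 [ 0.0002 -0.0019 -1.    ]] [-0.8479  0.0402  0.8101]
top cam at [0.3374 0.0234 0.954 ]
top pivot_screw 0.81 [280.3 253.2] [0.3617 0.0937 0.068 ]
top bare_hole 0.64 [266.4 173. ] [0.5579 0.137  0.068 ]
top slat_a 0.87 [224.8 251.4] [0.3629 0.2288 0.055 ]
top slat_a 0.83 [334.3 258.3] [ 0.3532 -0.0366  0.055 ]
top slat_a 0.71 [389.7 258.3] [ 0.3567 -0.1719  0.055 ]
top slat_a 0.28 [315.6 127.4] [0.6866 0.0178 0.055 ]
top panel 0.9 [313.5 220.1] [0.4516 0.0161 0.    ]
top tub_mid 0.71 [310. 235.] [0.411 0.024 0.018]
top pot_mid 0.66 [178.6 255.4] [0.3506 0.3415 0.047 ]
top driver 0.83 [316.4 125.3] [0.7095 0.0155 0.012 ]
top mallet 0.71 [423.2 228. ] [ 0.4376 -0.2696  0.012 ]
side cam at [0.2228 0.746  0.8991]
side pivot_screw 0.7 [374.8 242.9] [0.3649 0.0974 0.068 ]
side bare_hole 0.81 [283.5 225.6] [0.5597 0.1332 0.068 ]
side slat_a 0.93 [414.4 174.7] [ 0.3486 -0.1488  0.055 ]
side slat_a 0.91 [392.9 202.6] [ 0.3678 -0.0401  0.055 ]
side slat_a 0.89 [354.5 294.8] [0.361  0.2248 0.055 ]
side panel 0.88 [342.4 226.6] [0.4612 0.0297 0.    ]
side tub_mid 0.75 [363.6 224. ] [0.415  0.0169 0.018 ]
side pot_mid 0.85 [338.1 343.3] [0.3531 0.3288 0.047 ]
side driver 0.97 [256.7 189.2] [0.6937 0.0145 0.012 ]
side mallet 0.45 [416.2 174.1] [ 0.3515 -0.1984  0.012 ]
```

Run:
```python
import cv2
a=cv2.imread("pics/top0.png")[80:330,130:490]
cv2.imwrite("pics/c0.png",cv2.resize(a,None,fx=2.2,fy=2.2,interpolation=cv2.INTER_CUBIC))
```

```text
(no output)
```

View pics/c0.png

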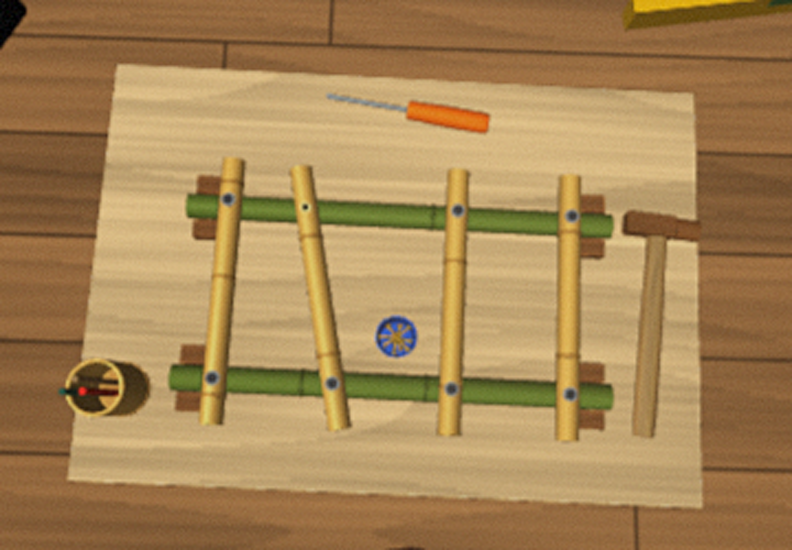

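View pics/side0.png

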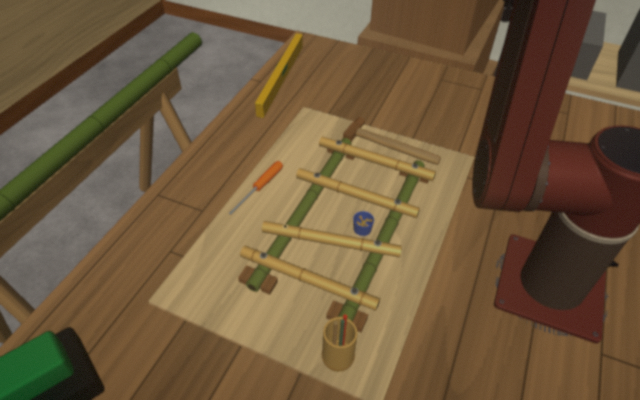

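The crop shows the loose upright second from the left, with its pivot at crop (332,384) and the pale-ringed hole at (305,207). It leans left. The tub is to its right, the mallet is far right, and the pot is at the near left. The side view agrees. Next I'll measure the screw heads to get the panel axis.

```bash
cat >> h.py <<'E'
def lines(c):
    "fixed-screw pixels refined as dark blob -> world"
    g=cv2.cvtColor(c["img"],cv2.COLOR_RGB2GRAY).astype(float); out=[]
    for p in [(228,199),(211,378),(457,210),(451,389),(571,216),(569,394),(305,207),(332,384)]:
        u=np.array(p)/2.2+[130,80]; x,y=u.round().astype(int)
        w=g[y-4:y+5,x-4:x+5]; m=np.clip(np.percentile(w,35)-w,0,None); Y,X=np.mgrid[y-4:y+5,x-4:x+5]
        out.append(ray(c,((m*X).sum()/m.sum(),(m*Y).sum()/m.sum()),.069))
    return np.array(out)
E
python3 - <<'E'
from h import *
np.set_printoptions(precision=4,suppress=True)
c=capture("top"); L=lines(c); print(L)
for i in range(0,6,2):
    d=L[i]-L[i+1]; print(np.linalg.norm(d),np.degrees(np.arctan2(d[1],d[0])))
d=L[4]-L[0]; print(np.degrees(np.arctan2(d[1],d[0]))+90, np.linalg.norm(d)); d=L[5]-L[1]; print(np.degrees(np.arctan2(d[1],d[0]))+90,np.linalg.norm(d))
d=L[6]-L[7]; print("loose",np.linalg.norm(d),np.degrees(np.arctan2(d[1],d[0])))
E
```

```text
[[ 0.5623  0.2171  0.069 ]
 [ 0.3622  0.2224  0.069 ]
 [ 0.5576 -0.0431  0.069 ]
 [ 0.3572 -0.0392  0.069 ]
 [ 0.5558 -0.1734  0.069 ]
 [ 0.3556 -0.1692  0.069 ]
 [ 0.557   0.1242  0.069 ]
 [ 0.3603  0.0902  0.069 ]]
0.20021653572541123 -1.5254060423423226
0.20044644751692395 -1.1378038884727895
0.2002549387070513 -1.2042437142622546
-0.9588071424861795 0.39061289407110905
-0.9655871610825528 0.39173498442891114
loose 0.19957109314245597 9.810615227992054
```

```bash
cat >> h.py <<'E'
from scipy.spatial.transform import Rotation as Ro
def go(X,yaw=np.radians(-1.15)):
    o=readout.get_obs(); R=np.array(o["eef_rot"]); c,s=np.cos(yaw),np.sin(yaw)
    T=np.array([[c,s,0],[s,-c,0],[0,0,-1]])
    return (R.T@(np.array(X)-o["eef_pos"])/.75).round(4), (Ro.from_matrix(R.T@T).as_rotvec()/np.pi).round(4)
E
python3 -c "
from h import *
print(go([.51,.167,.2]))"
```

```text
(array([ 0.7123, -0.7659,  0.0417]), array([ 0.    , -0.    ,  0.1371]))
```

Emit:
play_rows([
  [0.712,-0.765,0.042,0,0,0.137],
  [0.712,-0.765,0.042,0,0,0.137],
  [0.712,-0.765,0.042,0,0,0.137],
  [0.712,-0.765,0.042,0,0,0.137],
  [0.712,-0.765,0.042,0,0,0.137],
  [0.712,-0.765,0.042,0,0,0.137],
  [0.712,-0.765,0.042,0,0,0.137],
  [0.712,-0.765,0.042,0,0,0.137],
  [0.712,-0.765,0.042,0,0,0.137],
  [0.712,-0.765,0.042,0,0,0.137],
  [0.712,-0.765,0.042,0,0,0.137],
  [0.712,-0.765,0.042,0,0,0.137],
], jaw=0)

```text
time: 1.95
eef_pos: [0.4159, -0.0999, 0.2116]
eef_rot: [[1.0, -0.02, 0.001], [-0.02, -1.0, -0.001], [0.001, 0.001, -1.0]]
contact_force: [0.1, -0.5, -0.5]
opening: 0.001
```

```bash
python3 -c "
from h import *
print(go([.51,.167,.2]),readout.get_obs()['opening'])"
```

```text
(array([ 0.1183, -0.3583,  0.0155]), array([ 0.0002, -0.0004,  0.    ])) 0.0008223629480116217
```

Emit:
play_rows([
  [0.118,-0.358,0.015,0,0,0],
  [0.118,-0.358,0.015,0,0,0],
  [0.118,-0.358,0.015,0,0,0],
  [0.118,-0.358,0.015,0,0,0],
  [0.118,-0.358,0.015,0,0,0],
  [0.118,-0.358,0.015,0,0,0],
  [0.118,-0.358,0.015,0,0,0],
  [0.118,-0.358,0.015,0,0,0],
  [0.118,-0.358,0.015,0,0,0],
  [0.118,-0.358,0.015,0,0,0],
  [0.118,-0.358,0.015,0,0,0],
])

```text
time: 2.87
eef_pos: [0.5096, 0.1659, 0.2003]
eef_rot: [[1.0, -0.021, 0.001], [-0.021, -1.0, -0.001], [0.001, 0.001, -1.0]]
contact_force: [-0.1, -0.0, 0.8]
opening: 0.001
```

```bash
python3 -c "
from h import *
print(go([.51,.167,.046]))
o=readout.get_obs();print(o['eef_pos'],o['contact_force'])
c=capture('side');save(c,'s1')
a=c['img'][60:360,160:520,::-1];cv2.imwrite('pics/s1c.png',cv2.resize(a,None,fx=2,fy=2))"
```

```text
(array([ 0.0003, -0.0017,  0.2058]), array([ 0.0003, -0.0004, -0.0002]))
[0.50956662 0.16585178 0.20033746] [-0.07307127 -0.01171007  0.8217933 ]
```

View pics/s1c.png

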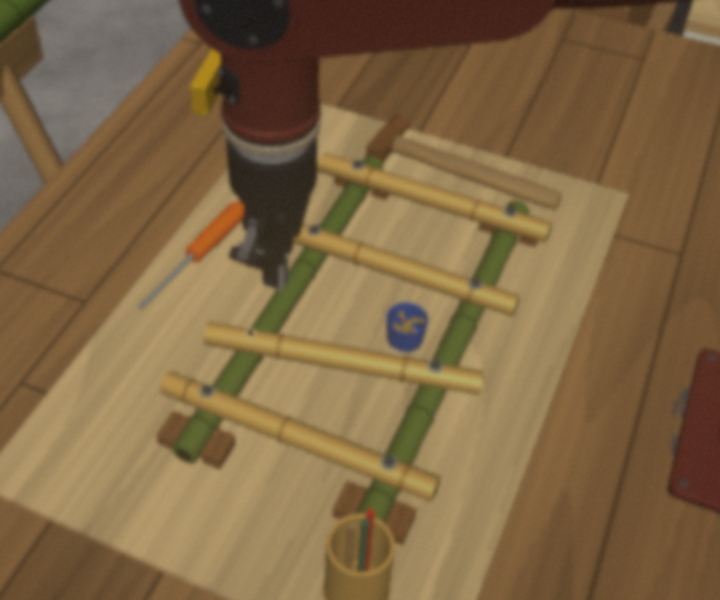

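The gripper is shut and hovering, with its tips at crop (275,280). Everything else is as it was. Now I'll descend into the gap.

Emit:
play_rows([
  [0,-0.002,0.05,0,0,0],
  [0,-0.002,0.1,0,0,0],
  [0,-0.002,0.14,0,0,0],
  [0,-0.002,0.17,0,0,0],
  [0,-0.002,0.19,0,0,0],
  [0,-0.002,0.2,0,0,0],
  [0,-0.002,0.205,0,0,0],
  [0,-0.002,0.205,0,0,0],
  [0,-0.002,0.205,0,0,0],
])

```text
time: 3.67
eef_pos: [0.5109, 0.1668, 0.0479]
eef_rot: [[1.0, -0.022, 0.003], [-0.022, -1.0, -0.001], [0.003, 0.001, -1.0]]
contact_force: [0.3, -0.8, 1.2]
opening: 0.006
```

```bash
python3 -c "
from h import *
print(go([.51,.145,.046]),go([.51,.125,.046]))
o=readout.get_obs();print(o['eef_pos'],o['contact_force'])
c=capture('top');save(c,'t1')
a=c['img'][120:300,180:400,::-1];cv2.imwrite('pics/t1c.png',cv2.resize(a,None,fx=3,fy=3))"
```

```text
(array([-0.0005,  0.029 ,  0.0026]), array([ 0.0002, -0.001 , -0.0007])) (array([0.    , 0.0557, 0.0026]), array([ 0.0002, -0.001 , -0.0007]))
[0.51088667 0.16675892 0.04793717] [ 0.26765096 -0.75857536  1.16146355]
```

View pics/t1c.png

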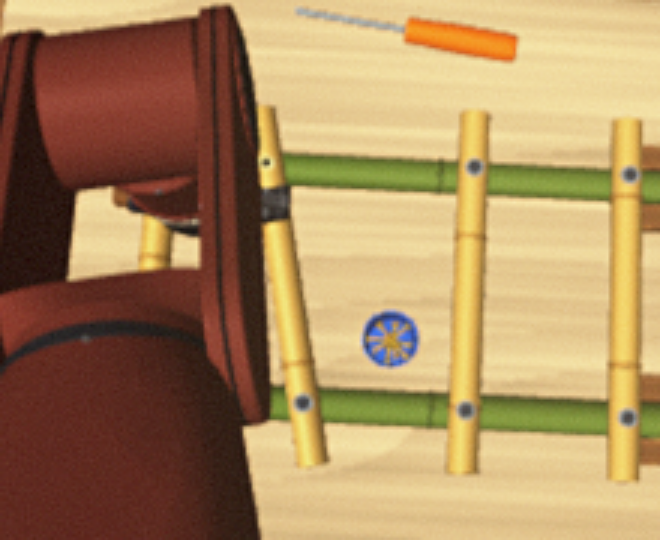

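The top view shows the upright still unmoved, with its hole visible at crop (266,162). The fingers are in the gap. I'll push gently and stop short of the final position.

Emit:
play_rows([
  [0,0.008,0.001,0,0,0],
  [0,0.016,0.002,0,0,0],
  [0,0.023,0.002,0,0,0],
  [0,0.028,0.002,0,0,0],
  [0,0.033,0.002,0,0,0],
  [0,0.038,0.002,0,0,0],
  [0,0.043,0.002,0,0,0],
  [0,0.048,0.002,0,0,0],
  [0,0.053,0.002,0,0,0],
  [0,0.057,0.002,0,0,0],
  [0,0.06,0.002,0,0,0],
  [0,0.06,0.002,0,0,0],
])

```text
time: 4.72
eef_pos: [0.5101, 0.1214, 0.0467]
eef_rot: [[1.0, -0.022, 0.004], [-0.022, -1.0, -0.001], [0.004, 0.001, -1.0]]
contact_force: [0.7, 1.2, 0.6]
opening: 0.002
```

```bash
cat > m.py <<'E'
from h import *
import sys
np.set_printoptions(precision=4,suppress=True)
o=readout.get_obs();print(o['time'],o['eef_pos'],o['contact_force'],o['opening'])
for n in("top","side"):
    c=capture(n);save(c,sys.argv[1]+n); P={}
    for k in("pivot_screw","bare_hole"):
        for r in place_of(n,k)[:1]:
            P[k]=ray(c,px(r["position"]),.068); print(n,k,r["confidence"],px(r["position"]),P[k])
    if len(P)==2:
        d=P["bare_hole"]-P["pivot_screw"]; print("ang",np.degrees(np.arctan2(d[1],d[0])))
    if n=="top": cv2.imwrite(f'pics/{sys.argv[1]}c.png',cv2.resize(c['img'][120:300,180:400,::-1],None,fx=3,fy=3))
E
python3 m.py a
```

```text
4.7167 [0.5101 0.1214 0.0467] [0.6721 1.1701 0.5984] 0.0016219498102278556
side pivot_screw 0.91 [374.976 245.2  ] [0.3626 0.1029 0.068 ]
side bare_hole 0.55 [288.  214.6] [0.5647 0.1009 0.068 ]
ang -0.5619396461753714
```

View pics/ac.png

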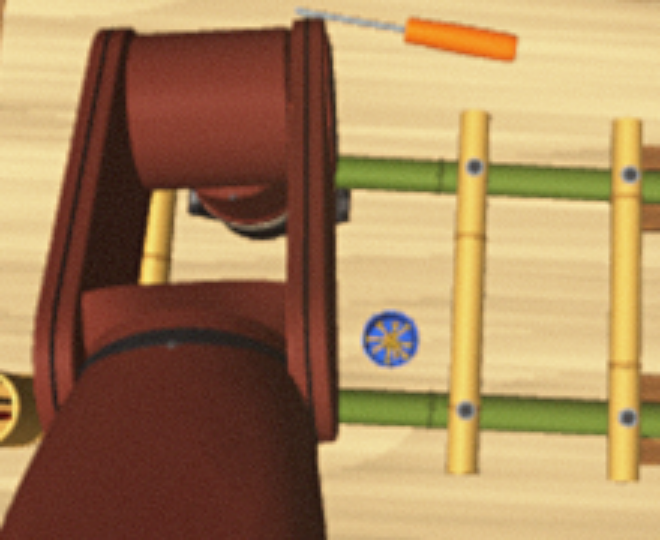

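The upright is moving, but the arm hides it from the top camera. I'll back off, lift, and move left to measure.

Emit:
play_rows([
  [0,-0.02,0,0,0,0],
  [0,-0.05,0,0,0,0],
  [0,-0.06,-0.03,0,0,0],
  [0,-0.06,-0.08,0,0,0],
  [0,-0.07,-0.13,0,0,0],
  [0,-0.11,-0.15,0,0,0],
  [0,-0.16,-0.15,0,0,0],
  [0,-0.18,-0.15,0,0,0],
  [0,-0.18,-0.15,0,0,0],
  [0,-0.18,-0.15,0,0,0],
])

```text
time: 5.85
eef_pos: [0.5116, 0.2573, 0.1583]
eef_rot: [[1.0, -0.02, 0.002], [-0.02, -1.0, -0.002], [0.002, 0.002, -1.0]]
contact_force: [-0.2, -1.2, -0.4]
opening: -0.003
```

```bash
python3 m.py b
```

```text
5.85 [0.5116 0.2573 0.1583] [-0.2014 -1.1839 -0.3501] -0.0029243419233742508
top pivot_screw 0.6 [280.704 254.32 ] [0.3591 0.0927 0.068 ]
top bare_hole 0.73 [284.288 170.32 ] [0.5661 0.0929 0.068 ]
ang 0.060694758511729334
side pivot_screw 0.96 [375.424 243.   ] [0.3636 0.097  0.068 ]
side bare_hole 0.73 [290.496 217.8  ] [0.5557 0.1071 0.068 ]
ang 2.983671077958778
```

View pics/bc.png

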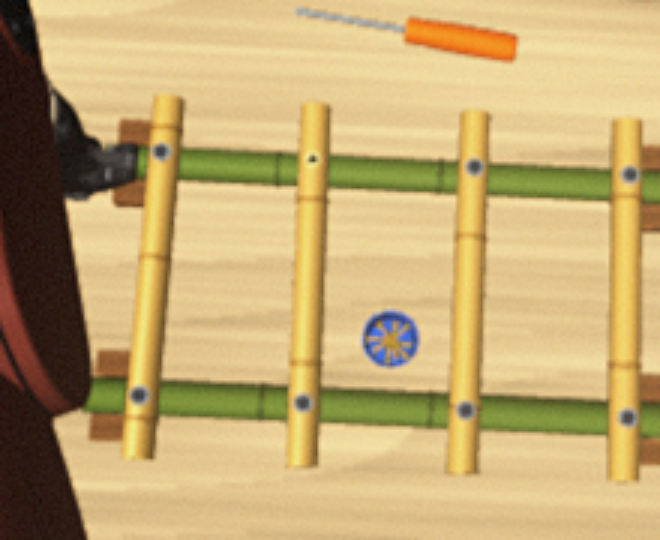

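```bash
cat > b.py <<'E'
from h import *
import sys
def blob(c,p,r=3):
    g=cv2.resize(cv2.cvtColor(c["img"],cv2.COLOR_RGB2GRAY),None,fx=4,fy=4,interpolation=cv2.INTER_CUBIC).astype(float)
    x,y=(np.array(p)*4+1.5).round().astype(int); r*=4
    w=g[y-r:y+r+1,x-r:x+r+1]; m=np.clip(w.min()+.45*(np.median(w)-w.min())-w,0,None); Y,X=np.mgrid[y-r:y+r+1,x-r:x+r+1]
    return (np.array([(m*X).sum(),(m*Y).sum()])/m.sum()-1.5)/4
def meas(c,crop):
    W=[ray(c,blob(c,np.array(p)/3+[180,120]),.068) for p in crop]
    A=[]
    for a,b in zip(W[::2],W[1::2]):
        d=a-b; A.append(np.degrees(np.arctan2(d[1],d[0]))); print(a.round(4),b.round(4),np.linalg.norm(d).round(4),A[-1].round(2))
    return A
if __name__=="__main__":
    img=cv2.imread(f"pics/{sys.argv[1]}top.png")[:,:,::-1]; c=dict(capture("top")); c["img"]=img
    meas(c,[(162,151),(138,395),tuple(map(int,sys.argv[2:4])),(303,402),(474,167),(465,410),(630,174),(628,418)])
E
python3 b.py b 312 158; python3 -c "
from h import *
print(go([.51,.15,.16]),go([.51,.15,.046]))"
```

```text
[0.563  0.2199 0.068 ] [0.3627 0.2236 0.068 ] 0.2003 -1.08
[0.5601 0.0938 0.068 ] [0.3602 0.093  0.068 ] 0.1999 0.22
[ 0.5584 -0.0409  0.068 ] [ 0.3577 -0.0371  0.068 ] 0.2007 -1.09
[ 0.5555 -0.1713  0.068 ] [ 0.3552 -0.1672  0.068 ] 0.2004 -1.2
(array([ 0.0002,  0.1414, -0.0017]), array([ 0.0003, -0.0008, -0.0009])) (array([-0.0002,  0.1412,  0.1503]), array([ 0.0003, -0.0008, -0.0009]))
```

The loose upright is at +0.22° against about −1.12° for the fixed ones, so it is 1.3° short. That is about 3.5 mm more at the finger, so I'll push to TCP y ≈ 0.1178.

Emit:
play_rows([
  [0,0.05,0,0,0,0],
  [0,0.1,0,0,0,0],
  [0,0.12,0,0,0,0],
  [0,0.126,0.01,0,0,0],
  [0,0.127,0.05,0,0,0],
  [0,0.127,0.09,0,0,0],
  [0,0.127,0.12,0,0,0],
  [0,0.127,0.14,0,0,0],
  [0,0.127,0.149,0,0,0],
  [0,0.127,0.15,0,0,0],
  [0,0.127,0.15,0,0,0],
  [0,0.127,0.15,0,0,0],
])

```text
time: 7.2
eef_pos: [0.5115, 0.1611, 0.0474]
eef_rot: [[1.0, -0.023, 0.004], [-0.023, -1.0, -0.001], [0.004, 0.001, -1.0]]
contact_force: [0.4, -0.0, 0.7]
opening: 0.005
```

```bash
python3 -c "
from h import *
print(go([.51,.125,.046]),go([.51,.1178,.046]))"
```

```text
(array([-0.0008,  0.0481,  0.0019]), array([ 0.0002, -0.0014, -0.0009])) (array([-0.0006,  0.0577,  0.0019]), array([ 0.0002, -0.0014, -0.0009]))
```

Emit:
play_rows([
  [0,0.015,0.001,0,0,0],
  [0,0.028,0.001,0,0,0],
  [0,0.038,0.001,0,0,0],
  [0,0.045,0.001,0,0,0],
  [0,0.049,0.001,0,0,0],
  [0,0.052,0.001,0,0,0],
  [0,0.0545,0.001,0,0,0],
  [0,0.0565,0.001,0,0,0],
  [0,0.0575,0.001,0,0,0],
  [0,0.0575,0.001,0,0,0],
  [0,0.0575,0.001,0,0,0],
])

```text
time: 8.12
eef_pos: [0.5107, 0.1182, 0.0468]
eef_rot: [[1.0, -0.023, 0.005], [-0.023, -1.0, -0.001], [0.005, 0.0, -1.0]]
contact_force: [1.7, 2.4, 0.2]
opening: 0.001
```

Emit:
play_rows([
  [0,-0.02,0,0,0,0],
  [0,-0.05,0,0,0,0],
  [0,-0.06,-0.03,0,0,0],
  [0,-0.06,-0.08,0,0,0],
  [0,-0.07,-0.13,0,0,0],
  [0,-0.11,-0.15,0,0,0],
  [0,-0.16,-0.15,0,0,0],
  [0,-0.18,-0.15,0,0,0],
  [0,-0.18,-0.15,0,0,0],
  [0,-0.18,-0.15,0,0,0],
])

```text
time: 8.95
eef_pos: [0.5125, 0.2535, 0.1588]
eef_rot: [[1.0, -0.02, 0.004], [-0.02, -1.0, -0.002], [0.004, 0.002, -1.0]]
contact_force: [0.4, -0.4, 0.5]
opening: 0.002
```

```bash
python3 m.py d; python3 b.py d 315 159;python3 -c "
from h import *
print(go([.5602,.089,.16]))"
```

```text
8.95 [0.5125 0.2535 0.1588] [ 0.3815 -0.3721  0.4597] 0.0016590894082048517
top pivot_screw 0.96 [281.728 253.8  ] [0.3604 0.0903 0.068 ]
top bare_hole 0.83 [287.68 170.52] [0.5659 0.0844 0.068 ]
ang -1.630862160188604
side pivot_screw 0.79 [377.408 242.4  ] [0.3603 0.0938 0.068 ]
side bare_hole 0.75 [291.2  211.28] [0.5625 0.0893 0.068 ]
ang -1.2870625397571016
[0.5629 0.2198 0.068 ] [0.3627 0.2236 0.068 ] 0.2002 -1.09
[0.5602 0.0899 0.068 ] [0.36   0.0931 0.068 ] 0.2001 -0.92
[ 0.5582 -0.0409  0.068 ] [ 0.3577 -0.037   0.068 ] 0.2006 -1.14
[ 0.5555 -0.1712  0.068 ] [ 0.355  -0.1672  0.068 ] 0.2005 -1.14
(array([ 0.0677,  0.2162, -0.0008]), array([ 0.0002, -0.0015, -0.0012]))
```

View pics/dc.png

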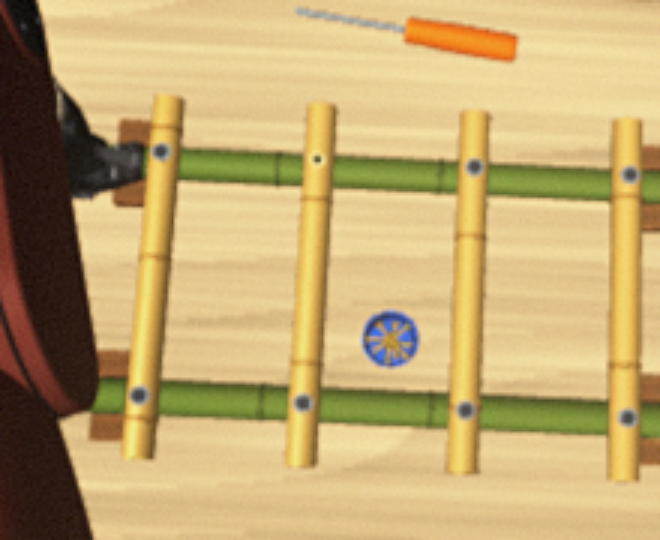

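The loose upright is now at −0.92° against −1.12° for the fixed ones, about 0.2° off, so it is parallel. The crop shows the hole at (317,159) over the far rail and the tub and driver unmoved. Next I'll point about 35 mm above the hole at (0.561, 0.090).

Emit:
play_rows([
  [0.02,0.05,0,0,-0.001,0],
  [0.04,0.1,0,0,-0.0015,0],
  [0.06,0.15,0,0,-0.0015,0],
  [0.068,0.19,0,0,-0.0015,0],
  [0.0688,0.21,0,0,-0.0015,0],
  [0.0688,0.215,0,0,-0.0015,0],
  [0.0688,0.215,0,0,-0.0015,0],
  [0.0688,0.215,0,0,-0.0015,0],
  [0.0688,0.215,0,0,-0.0015,0],
])

```text
time: 10.05
eef_pos: [0.5608, 0.091, 0.1594]
eef_rot: [[1.0, -0.023, -0.0], [-0.023, -1.0, -0.0], [-0.0, 0.0, -1.0]]
contact_force: [0.2, 0.4, 0.4]
opening: 0.0
```

```bash
python3 -c "
from h import *
print(go([.561,.0898,.103]))
o=readout.get_obs();print(o['eef_pos'])
"
```

```text
(array([0.0003, 0.0016, 0.0753]), array([ 0.0001,  0.    , -0.0008]))
[0.56078554 0.09101421 0.15944003]
```

Emit:
play_rows([
  [0,0.0016,0.02,0,0,0],
  [0,0.0016,0.04,0,0,0],
  [0,0.0016,0.055,0,0,0],
  [0,0.0016,0.067,0,0,0],
  [0,0.0016,0.073,0,0,0],
  [0,0.0016,0.075,0,0,0],
  [0,0.0016,0.075,0,0,0],
  [0,0.0016,0.075,0,0,0],
])

```text
time: 10.72
eef_pos: [0.5612, 0.0899, 0.1038]
eef_rot: [[1.0, -0.023, 0.001], [-0.023, -1.0, -0.0], [0.001, 0.0, -1.0]]
contact_force: [-0.7, 0.6, 0.5]
opening: -0.002
```

```bash
python3 -c "
from h import *
o=readout.get_obs();print(o['eef_pos'],o['contact_force'],o['eef_rot'])
c=capture('side');save(c,'f')
p=proj(c,o['eef_pos']);q=proj(c,[.561,.0898,.068]);print(p,q)
print([(px(r['position']),r['confidence']) for r in place_of('side','bare_hole')])
x0,y0=220,130
a=cv2.resize(c['img'][y0:y0+150,x0:x0+180,::-1],None,fx=4,fy=4,interpolation=cv2.INTER_CUBIC)
for u in (p,q): cv2.circle(a,tuple(int(v) for v in (u-[x0,y0])*4+2),3,(255,0,255),1)
cv2.imwrite('pics/fc.png',a)
print(go([.561,.0898,.103]))"
```

```text
[0.56123703 0.08990579 0.10378849] [-0.74715419  0.63049901  0.54853727] [[ 9.99745568e-01 -2.25411581e-02  8.34132259e-04]
 [-2.25408777e-02 -9.99745863e-01 -3.44071603e-04]
 [ 8.41676047e-04  3.25181987e-04 -9.99999593e-01]]
[291.17635042 200.60966431] [291.72471546 211.65103758]
[(array([291.968, 213.08 ]), 0.66)]
(array([-0.0006, -0.    ,  0.0014]), array([ 0.0001, -0.0004, -0.0009]))
```

View pics/fc.png

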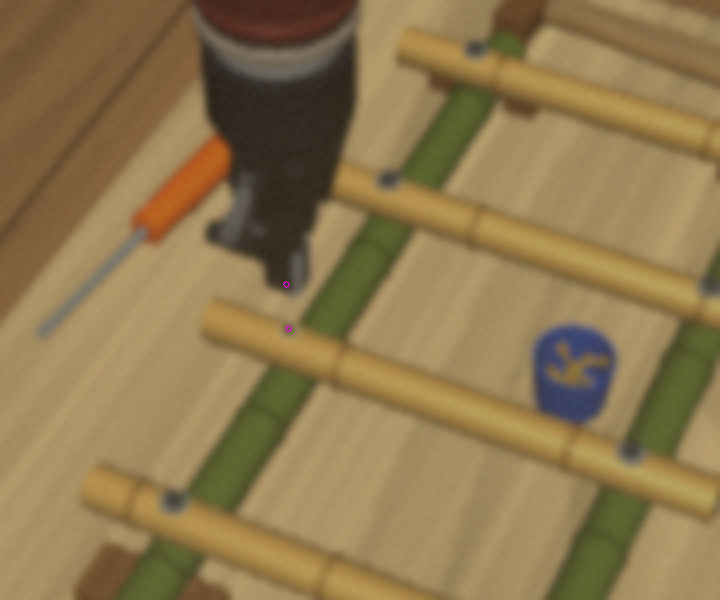

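The side view shows the projected TCP mark on the fingertips at (287,285) and the hole mark on the hole at (288,328). The gap is about 35 mm and nothing is touching. I'll hold for 3 s.

Emit:
play_rows([
  [0,0,0,0,0,0],
  [0,0,0,0,0,0],
  [0,0,0,0,0,0],
  [0,0,0,0,0,0],
  [0,0,0,0,0,0],
  [0,0,0,0,0,0],
  [0,0,0,0,0,0],
  [0,0,0,0,0,0],
  [0,0,0,0,0,0],
  [0,0,0,0,0,0],
  [0,0,0,0,0,0],
  [0,0,0,0,0,0],
])

```text
time: 11.82
eef_pos: [0.5614, 0.0898, 0.104]
eef_rot: [[1.0, -0.023, 0.001], [-0.023, -1.0, -0.0], [0.001, 0.0, -1.0]]
contact_force: [-0.0, 0.3, 0.2]
opening: 0.004
```

Emit:
play_rows([
  [0,0,0,0,0,0],
  [0,0,0,0,0,0],
  [0,0,0,0,0,0],
  [0,0,0,0,0,0],
  [0,0,0,0,0,0],
  [0,0,0,0,0,0],
  [0,0,0,0,0,0],
  [0,0,0,0,0,0],
  [0,0,0,0,0,0],
  [0,0,0,0,0,0],
  [0,0,0,0,0,0],
  [0,0,0,0,0,0],
])

```text
time: 12.82
eef_pos: [0.5614, 0.0898, 0.104]
eef_rot: [[1.0, -0.023, 0.001], [-0.023, -1.0, -0.0], [0.001, 0.0, -1.0]]
contact_force: [-0.7, -0.1, -0.2]
opening: -0.002
```

Emit:
play_rows([
  [0,0,0,0,0,0],
  [0,0,0,0,0,0],
  [0,0,0,0,0,0],
  [0,0,0,0,0,0],
  [0,0,0,0,0,0],
  [0,0,0,0,0,0],
  [0,0,0,0,0,0],
  [0,0,0,0,0,0],
  [0,0,0,0,0,0],
  [0,0,0,0,0,0],
  [0,0,0,0,0,0],
  [0,0,0,0,0,0],
])

```text
time: 13.82
eef_pos: [0.5614, 0.0898, 0.104]
eef_rot: [[1.0, -0.023, 0.001], [-0.023, -1.0, -0.0], [0.001, 0.0, -1.0]]
contact_force: [1.0, 0.9, -0.6]
opening: 0.002
```

```bash
python3 -c "
from h import *
o=readout.get_obs();print(o['time'],o['eef_pos'],o['contact_force'])
print(manip.hand_in())"
```

```text
13.8167 [0.56141111 0.08978454 0.1040176 ] [ 1.02679331  0.90160256 -0.56233845]
the job is handed in; nothing more can be done
None
```

The loose upright is straightened, and the gripper was pointing at its bare screw hole when I handed the job in at 13.8 s.

- **Upright:** I pushed it from the left with shut fingertips in two gentle strokes. It measured −0.92° in the top camera, against about −1.12° for the three fixed uprights, so it is about 0.2° off parallel.
- **Pointing:** The fingertips pointed straight down about 36 mm above the hole and stayed there for just over 3 s. The side view showed the hole and the fingertips where I had worked them out to be, with nothing touching. The force reading stayed at sensor-noise level, up to about 1.5 N.
- **Other objects:** The tub and screwdriver looked unmoved in the later pictures. I did not re-measure the mallet or pot, but the arm did not go near either at their height.
- **Disagreements:** The trained networks' angle for the upright scattered by a few degrees between cameras midway through. I therefore relied on the screw-head and hole positions measured directly in the top picture. The final network readings, −1.63° (top) and −1.29° (side), roughly agree with that.

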